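Spin-check the vial carousel and brake it on its mark

TASK

Check that the vial carousel runs freely: flick its blue peg with the fingertips so that the wheel spins anticlockwise (seen from above) and let the red mark run past the gap between the two yellow tabs with nothing touching the wheel. Then, on a later pass, brake the wheel with a light fingertip on its bare grey rim so that it stands still with the red mark between the tabs, and finish while still holding the fingertip there. Never take the peg between the fingers, touch no hub or vials, and leave the other things on the bench where they are.

Things in the scene. Friction and masses are not known exactly. Their poses are not given: they have to be found in the camera images.
- axle (a point): centre of the wheel on its vertical axis, level with the rim's top (60 mm above the bench). Fixed to the white base (350 x 440 mm, 40 mm high): its x axis points from the gap to the reader head, z up. The wheel is a disc of 280 mm diameter, 10 mm thick; its bare flat grey rim lies 90 to 140 mm from the axis, with nothing on it but the peg. The wheel is sprung: pressed with over about 5 N it sinks, up to 6 mm at about 17 N
- reader (a point): top middle of the reader head, a fixed grey arch over the far rim: 120 mm wide, from 82 to 180 mm from the axis, top 120 mm above the bench. The peg passes under it; there is no room for fingers below
- gap (a point): middle of the gap between the two yellow tabs on the base, 130 mm from the axis on the side away from the reader head, level with the top of the rim; the tabs stand just outside the wheel, their inner edges 40 mm apart (20 mm either side of the middle), tops 62 mm above the bench
- mark (a point): the red mark, a radial stripe 12 mm wide painted on the wheel's rim; this point lies on it 130 mm from the axis, on the top of the rim
- peg (a point): middle of the blue peg for flicking, half-way up: an upright pin 14 mm in diameter and 25 mm high on the rim, 120 mm from the axis, exactly opposite the red mark
- wheel (a joint): turn of the wheel in rad, anticlockwise seen from above positive, counted on over whole turns; 0, 6.28, 12.57.. where the red mark is in the middle of the gap. It starts between -4.3 and -2.2. The bearing is nearly free: its speed falls to a third in about 10 to 15 s. Fingertip pressure of a few N on the rim stops the wheel at once
- vials (a point): the hub (40 mm diameter, 30 mm high) and ring of eight capped vials (22 mm high), all within 66 mm of the axis, turning with the wheel; not to be touched. This point lies on the axis, at the top of the disc
- deck_vial: small jar, 22 mm diameter, 45 mm high, standing on the base left of the reader head; leave alone. Origin under its centre
- cap_cup: small white cup, 38 mm diameter, 30 mm high, standing on the base right of the reader head; leave alone. Origin under its centre
- amber: amber bottle, 68 mm diameter, 150 mm high; leave alone. Origin under its centre
- beaker: glass beaker, 80 mm diameter, 100 mm high; leave alone. Origin under its centre
- tip_box: yellow divided pipette tip box, 85 x 120 x 55 mm; leave alone. Origin under its centre
- flask: conical flask, 84 mm diameter, 135 mm high; leave alone. Origin under its centre
- marker: blue marker pen lying flat, 14 mm thick, 120 mm long; leave alone. Origin on its underside

How it is judged:
By the outcome, as a careful person would: the job done as asked, in the order asked, and still so for the second after the job is handed in, while the arm keeps its last pose, push and grip.
It also fails if it takes over 58 s, if anything falls off the work surface, if the arm or the gripper's body presses on something with over 40 N, if the wrist force passes 120 N, or if a joint passes its speed limit or range.

ROBOT

A 6-joint arm with a two-finger parallel gripper is mounted at the origin on the work surface. World frame = base frame: x ahead of the robot, y to its left, z up, the work surface at z = 0. Lengths are in m, angles in rad, forces in N, time in s.
With the tool pointing down it reaches from about 0.3 to 0.775 m from the base axis. Payload 14.6 kg.
Tool frame: the origin (TCP) lies at the very end of the fingers, on their centre line; the grasp point (between the pads) lies 19 mm behind it; z points along the fingers, y is the direction in which the jaws open and shut (so a half turn about z gives the same grasp; the last joint's range is limited). The gripper opens to 94 mm and grips with 3 to 60 N. Pads are 16 mm wide; open, the fingers measure 119 mm over their backs; the gripper's body (75 mm by 177 mm) begins 78 mm behind the grasp point.
Start: joints at [1.103, 0.3, 1.521, -0, 1.321, -0.067], TCP at [0.215, 0.506, 0.205] pointing down, gripper open.
Joint ranges: [-3.03, 3.03], [-0.79, 2.21], [0.23, 2.52], [-1.04, 4.18], [0, 3.07], [-2.55, 2.55]. Speed limits (rad/s): [2.22, 2.22, 2.57, 3.14, 3.14, 3.14].

INTERFACE

Orientations are given as [roll, pitch, yaw] about the fixed x, y, z axes, in that order (R = Rz(yaw) Ry(pitch) Rx(roll)).
In Python, from rig import sensors, vision, ctrl gives the robot as it stands. The module is installed in compiled form; this text tells all that it offers.
- The arm moves only by the tool carry_out, never from a script. Its argument "steps" is one flat list of numbers, 5 for each row, row after row: the finger opening in cm, from 0 to 9.4, then the shift along the tool's x, y, z in cm, then the turn about the tool's z in rad. A call has 1 to 10 rows; each row is the pose to reach, as a shift and turn from the pose commanded when the call began, along the tool's axes at that moment; what a row does not reach only later rows make up. A row lasts 1/12 s, in which the tool goes at most 41.7 mm and 7.16 degrees, less where a joint would pass 70% of its speed; a pose out of reach is approached as far as the arm can. A call with a gripper value outside its range is refused whole. The fingers move at their own pace and stop on an object; "force" is the grip in N (left out, the last holds). Time passes only in rows, so rows that repeat a pose let the fingers close. It gives the time, the measured TCP pose, the force and the opening at its end, in the units of the state.
- sensors.get_obs(): the state, without advancing time (a new reading comes with each control period).
- vision.capture(name): name is "scene" or "top" or "wrist"; returns a dict with "image" (384x512x3 uint8, red, green, blue), "camera_matrix" (3x3 intrinsics, pixels), "extrinsics" (4x4, takes a point from world to camera coordinates); the wrist camera has in their place "T_tool_cam" (4x4, takes a point from camera to tool coordinates, whose origin is the TCP and whose axes are the flange's). Camera axes: x right, y up, looking along -z (the intrinsics and any distortion apply to the point x, -y, -z); pixel columns grow to the right and rows downward; lengths in m; the calibration is good to about 2 mm. The wrist camera is an equidistant fisheye: a pixel r from the principal point sees the ray r / f radians off the axis. A picture is of the moment at which its call begins: read the wrist's pose just before it. There is no depth.
- ctrl.sign_off(): hands the job in, once; it reports no verdict.
The state is a dict: "t": time; "joint_pos": joint angles; "qvel": joint speeds; "effort": joint torques, N m; "ee_pos": TCP position; "eef_rot": TCP orientation; "ft_force": force on the tool from outside, world axes, zero at the start; "torque": the same for the moment, N m; "finger_gap": finger opening in m.
Only numpy, scipy, OpenCV 4.12 (cv2) and the standard library are available. Lean on these libraries where they do the work, as an engineer would, in place of code of your own. Each camera call takes 0.05 s, during which the arm holds its last target. There are 200 camera calls.

## Working session

There is one attempt and no reset: what is moved stays moved. The work goes in short steps, Python scripts to look and compute and a tool call to move; the robot and the scene stay as the last step left them, time stands still between calls to the robot, and variables do not carry over. Pictures are saved under pics/ and viewed, about 8 in all and at most 12, crops included, and the job is handed in when it is done.

Besides the shell and the picture viewer there is one more tool, called after "Emit:" by a JSON object that holds its "api" and its "payload". carry_out: Moves the arm, as the interface text tells. Its arguments: {"type":"object","properties":{"steps":{"type":"array"},"force":{"type":"number"}},"required":["steps"]}

```bash
mkdir -p pics
python3 - <<'E'
from rig import sensors, vision, ctrl
import cv2,numpy as np
o=sensors.get_obs();print({k:np.round(v,3) for k,v in o.items()})
ims=[]
for n in ["top","scene"]:
    c=vision.capture(n);np.savez(f"{n}.npz",**c);print(n,c["camera_matrix"].round(1).tolist(),c["extrinsics"].round(3).tolist(),[k for k in c])
    cv2.imwrite(f"pics/{n}0.png",c["image"][:,:,::-1])
E
```

```text
{'t': np.float64(0.0), 'joint_pos': array([ 1.103,  0.3  ,  1.522, -0.   ,  1.321, -0.067]), 'qvel': array([-0.001, -0.   ,  0.001,  0.001,  0.002, -0.001]), 'effort': array([ 1.0000e-03, -5.3180e+01, -3.5274e+01,  7.1000e-02,  2.4000e-02,
       -0.0000e+00]), 'ee_pos': array([0.214, 0.506, 0.205]), 'eef_rot': array([-3.14 , -0.   ,  2.741]), 'ft_force': array([-0.033,  0.297, -0.224]), 'torque': array([ 0.019, -0.033,  0.025]), 'finger_gap': np.float64(0.094)}
top [[385.3, 0.0, 249.6], [0.0, 385.3, 188.9], [0.0, 0.0, 1.0]] [[-0.009, -1.0, -0.004, 0.031], [0.996, -0.009, 0.084, -0.579], [-0.084, -0.003, 0.996, -1.165], [0.0, 0.0, 0.0, 1.0]] ['image', 'camera_matrix', 'extrinsics']
scene [[436.7, 0.0, 259.6], [0.0, 436.7, 191.7], [0.0, 0.0, 1.0]] [[0.645, 0.764, 0.015, -0.417], [-0.534, 0.437, 0.724, 0.239], [0.547, -0.474, 0.69, -1.616], [0.0, 0.0, 0.0, 1.0]] ['image', 'camera_matrix', 'extrinsics']
```

View pics/top0.png

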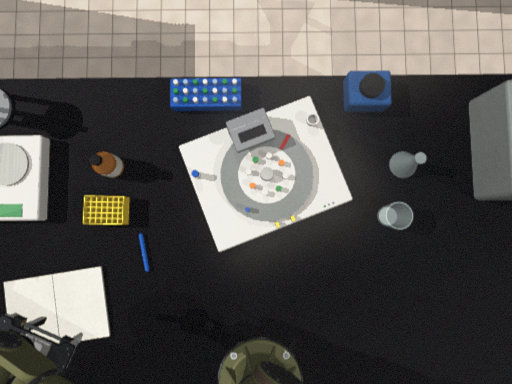

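View pics/scene0.png

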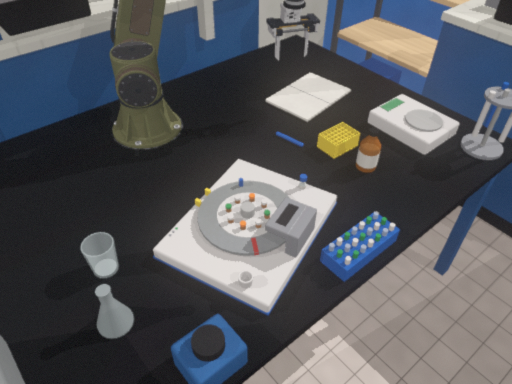

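The top view shows the wheel centred near (267,176), the yellow tabs at (278,224) and (293,218), the peg at (249,210), the mark at (285,142) and the reader at (250,130). The scene view agrees: both the rim and the peg side facing the robot are clear.

```bash
cat > h.py <<'E'
import cv2,numpy as np
from scipy.optimize import least_squares
def ray(c,uv,z):
    K,E=c["camera_matrix"],c["extrinsics"]
    uv=np.atleast_2d(uv).astype(float)
    d=np.c_[(uv[:,0]-K[0,2])/K[0,0],-(uv[:,1]-K[1,2])/K[1,1],-np.ones(len(uv))]
    R,t=E[:3,:3],E[:3,3]; o=-R.T@t; w=d@R
    return o+w*((z-o[2])/w[:,2])[:,None]
def hsv(im): return cv2.cvtColor(im,cv2.COLOR_RGB2HSV)
def blobs(m,lo=3):
    n,l,s,c=cv2.connectedComponentsWithStats(m.astype(np.uint8))
    return [(s[i,4],c[i]) for i in range(1,n) if s[i,4]>=lo]
def masks(im):
    h=hsv(im).astype(int);H,S,V=h[...,0],h[...,1],h[...,2]
    return dict(red=((H<8)|(H>172))&(S>130)&(V>60),yel=(H>20)&(H<35)&(S>120)&(V>80),blue=(H>100)&(H<128)&(S>120)&(V>40))
E
python3 - <<'E'
from h import *
for n,box in [("top",(180,95,355,252)),("scene",(155,160,345,300))]:
    c=dict(np.load(n+".npz")); im=c["image"]; m=masks(im)
    win=np.zeros(im.shape[:2],bool);win[box[1]:box[3],box[0]:box[2]]=1
    for k,z in [("red",.06),("yel",.062),("blue",.0725)]:
        for a,p in blobs(m[k]&win): print(n,k,a,p.round(1),ray(c,p,z)[0].round(4), ray(c,p,.085)[0].round(4) if k=="blue" else "")
    h=hsv(im).astype(int); white=(h[...,2]>200)&(h[...,1]<60)&win
    # rim outer edge: radial scan in the world plane z=.06
    ctr=np.array([267,176]) if n=="top" else np.array([248,212])
    g=cv2.GaussianBlur(cv2.cvtColor(im,cv2.COLOR_RGB2GRAY),(3,3),0).astype(float)
    c0=ray(c,ctr,.06)[0]; P=[]
    K,E=c["camera_matrix"],c["extrinsics"]
    for a in np.arange(0,2*np.pi,.05):
        r=np.arange(.11,.165,.001); W=np.c_[c0[0]+r*np.cos(a),c0[1]+r*np.sin(a),0*r+.06]
        q=W@E[:3,:3].T+E[:3,3]; u=K[0,2]+K[0,0]*q[:,0]/-q[:,2]; v=K[1,2]-K[1,1]*q[:,1]/-q[:,2]
        s=cv2.remap(g.astype(np.float32),u.astype(np.float32),v.astype(np.float32),1).ravel()
        d=np.gradient(cv2.GaussianBlur(s[None],(5,1),0).ravel()); i=d.argmax()
        if d[i]>3: P.append(W[i,:2])
    P=np.array(P)
    f=least_squares(lambda x:np.hypot(*(P-x[:2]).T)-x[2],[c0[0],c0[1],.14],loss="soft_l1",f_scale=.002)
    print(n,"axle",f.x.round(4),len(P),np.median(abs(f.fun)))
    # base outline
    cn,_=cv2.findContours(cv2.morphologyEx(((h[...,2]>150)&(h[...,1]<60)&win).astype(np.uint8),cv2.MORPH_CLOSE,np.ones((25,25))),0,2)
    k=max(cn,key=cv2.contourArea);b=cv2.boxPoints(cv2.minAreaRect(k)) if n=="top" else cv2.approxPolyDP(k,8,True)[:,0]
    print("base",ray(c,b,.04).round(3).tolist())
E
```

```text
top red 51 [284.6 141.2] [ 0.7202 -0.081   0.06  ] 
top yel 17 [292.4 218.1] [ 0.4883 -0.1003  0.062 ] 
top yel 17 [277.1 224.2] [ 0.4705 -0.0545  0.062 ] 
top blue 786 [209.1 103. ] [0.8368 0.146  0.0725] [0.8328 0.1446 0.085 ]
top blue 100 [349.7 100.4] [ 0.8408 -0.2783  0.0725] [ 0.8369 -0.275   0.085 ]
top blue 33 [194.8 173.3] [0.6235 0.1884 0.0725] [0.622  0.1866 0.085 ]
top blue 10 [246.8 209. ] [0.5161 0.0348 0.0725] [0.5157 0.0347 0.085 ]
top axle [ 0.6204 -0.0328  0.1458] 124 0.002905891041762143
base [[0.828, 0.295, 0.04], [0.993, -0.124, 0.04], [0.544, -0.286, 0.04], [0.389, 0.122, 0.04]]
scene red 45 [254.5 245. ] [ 0.7222 -0.0825  0.06  ] 
scene yel 32 [206.7 190.8] [ 0.4766 -0.0615  0.062 ] 
scene yel 39 [197.3 201.4] [ 0.4958 -0.1077  0.062 ] 
scene blue 45 [303. 177.] [0.6203 0.192  0.0725] [0.6297 0.1814 0.085 ]
scene blue 12 [240.5 181.5] [0.5168 0.0335 0.0725] [0.5277 0.0252 0.085 ]
scene blue 594 [334.4 259.3] [0.893  0.0357 0.0725] [0.8985 0.0273 0.085 ]
scene blue 3 [158.  259.7] [ 0.6136 -0.3044  0.0725] [ 0.6231 -0.308   0.085 ]
scene blue 71 [202.  281.7] [ 0.7371 -0.2577  0.0725] [ 0.7449 -0.2619  0.085 ]
scene axle [ 0.6241 -0.0305  0.1422] 107 0.001751956236564045
base [[0.4, 0.111, 0.04], [0.568, -0.292, 0.04], [0.815, -0.205, 0.04], [0.87, -0.138, 0.04], [0.809, 0.022, 0.04], [0.852, 0.112, 0.04], [0.815, 0.105, 0.04], [0.717, 0.24, 0.04]]
```

Emit:
{"api": "carry_out", "payload": {"steps": [0,-46.4,-26,0,0,0,-46.4,-26,0,0,0,-46.4,-26,0,0,0,-46.4,-26,0,0,0,-46.4,-26,0,0,0,-46.4,-26,0,0,0,-46.4,-26,0,0,0,-46.4,-26,0,0,0,-46.4,-26,4,0,0,-46.4,-26,8,0], "force": 20}}

```text
t: 0.93
ee_pos: [0.4687, 0.1788, 0.1812]
eef_rot: [3.14, 0.002, 2.74]
ft_force: [0.4, 0.1, 0.4]
finger_gap: 0.0308
```

Emit:
{"api": "carry_out", "payload": {"steps": [0,0,0,0,0,0,0,0,0,0,0,0,0,0,0]}}

```text
t: 1.18
ee_pos: [0.4668, 0.1809, 0.1799]
eef_rot: [-3.141, -0.0, 2.74]
ft_force: [-0.7, -0.5, -0.4]
finger_gap: 0.0106
```

Run:
```python
from rig import sensors
import numpy as np
o=sensors.get_obs();p=o["ee_pos"];print(o["t"],p.round(4),o["eef_rot"].round(4),o["finger_gap"],o["qvel"].round(3))
y=o["eef_rot"][2]
for z in(.1,):
  d=np.array([.540,.086,.068])-p;print("tool cm",100*(np.cos(y)*d[0]+np.sin(y)*d[1]),100*(np.sin(y)*d[0]-np.cos(y)*d[1]),-100*d[2])
```

```text
1.1833 [0.4668 0.1809 0.1799] [-3.1414e+00 -5.0000e-04  2.7404e+00] 0.01059917141957616 [ 0.027 -0.014 -0.004  0.001  0.    -0.   ]
tool cm -10.446559747782205 -5.876364207804712 11.19278376326785
```

Emit:
{"api": "carry_out", "payload": {"steps": [0,-10.4,-5.9,3,0,0,-10.4,-5.9,5,0,0,-10.4,-5.9,5,0,0,-10.4,-5.9,8,0,0,-10.4,-5.9,11.2,0,0,-10.4,-5.9,11.2,0,0,-10.4,-5.9,11.2,0]}}

```text
t: 1.77
ee_pos: [0.5391, 0.0869, 0.068]
eef_rot: [-3.141, -0.002, 2.742]
ft_force: [-0.4, 0.9, 0.8]
finger_gap: 0.0006
```

Run:
```python
from rig import sensors,vision
import numpy as np,cv2
o=sensors.get_obs();p=o["ee_pos"];print(o["t"],p.round(4),o["eef_rot"].round(4),o["finger_gap"],o["qvel"].round(3))
c=vision.capture("scene");np.savez("scene1.npz",**c)
cv2.imwrite("pics/s1.png",cv2.resize(c["image"][110:310,130:380,::-1],None,fx=3,fy=3,interpolation=cv2.INTER_CUBIC))
```

```text
1.7667 [0.5391 0.0869 0.068 ] [-3.1407e+00 -1.8000e-03  2.7424e+00] 0.0005567516400768782 [ 0.    -0.051 -0.04   0.001  0.014 -0.002]
```

View pics/s1.png

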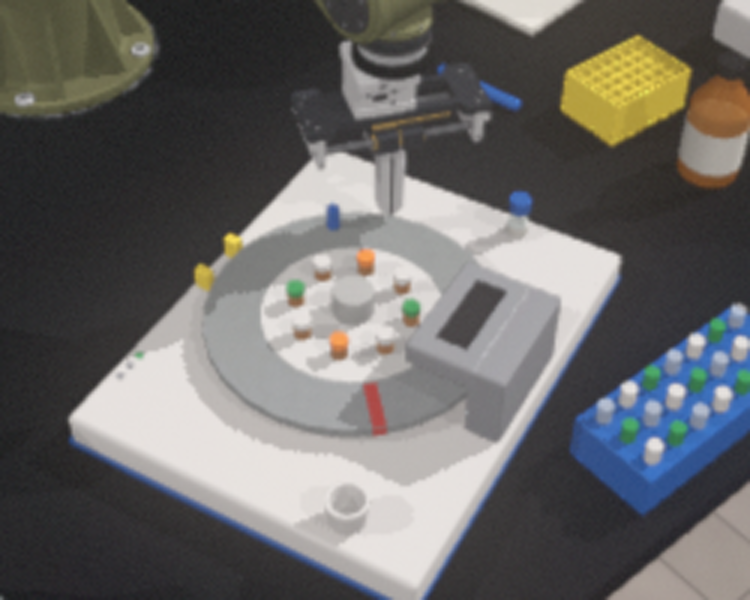

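Emit:
{"api": "carry_out", "payload": {"steps": [0,0,-0.8,0,0,0,0,-2.4,0,0,0,0,-4.4,0,0,0,0,-6.4,0,0,0,0,-8.4,0,0,0,0,-10,0,0,0,0,-10,-1,0,0,0,-10,-4.5,0,0,0,-10,-7,0]}}

```text
t: 2.57
ee_pos: [0.5011, -0.006, 0.1418]
eef_rot: [3.141, 0.002, 2.741]
ft_force: [0.5, 0.3, 1.1]
finger_gap: 0.0006
```

```bash
cat > trk.py <<'E'
from h import *
from rig import sensors,vision
A=np.array([.622,-.031]); GAP=np.radians(201)
def mark(n="scene"):
    t=sensors.get_obs()["t"]; c=vision.capture(n); m=masks(c["image"])
    x0,y0,x1,y1=(175,170,320,265) if n=="scene" else (205,110,330,235)
    r=m["red"].copy(); r[:y0]=0;r[y1:]=0;r[:,:x0]=0;r[:,x1:]=0
    v,u=np.nonzero(r)
    if len(u)<6: return t,None,len(u),c
    P=ray(c,np.c_[u,v],.06)[:,:2]-A; P=P[(np.hypot(*P.T)>.08)&(np.hypot(*P.T)<.15)]
    if len(P)<6: return t,None,len(P),c
    d=P.mean(0); return t,(np.arctan2(d[1],d[0])-GAP+np.pi)%(2*np.pi)-np.pi,len(P),c
E
python3 - <<'E'
from trk import *
o=sensors.get_obs();print(o["t"],o["ee_pos"].round(4),o["ft_force"].round(1))
for i in range(3):
    for n in("scene","top"): print(n,*mark(n)[:3])
E
```

```text
2.5667 [ 0.5011 -0.006   0.1418] [0.5 0.3 1.1]
scene 2.5667 None 0
top 2.6167 -2.6582475985728395 12
scene 2.6667 None 0
top 2.7167 -2.4453314167785374 47
scene 2.7667 None 0
top 2.8167 -2.227618388184948 47
```

Emit:
{"api": "carry_out", "payload": {"steps": [0,-1.5,4,0,0,0,-2.9,8,0,0,0,-2.9,9.4,2,0,0,-2.9,9.4,3.8,0,0,-2.9,9.4,3.8,0]}}

```text
t: 3.28
ee_pos: [0.5622, 0.0699, 0.0956]
eef_rot: [-3.138, -0.006, 2.742]
ft_force: [-0.0, -0.2, -0.5]
finger_gap: 0.0004
```

Run:
```python
from trk import *
o=sensors.get_obs();print(o["t"],o["ee_pos"].round(4),o["ft_force"].round(1))
for i in range(10):
    for n in("scene","top")[:1+(i%4==0)]:
        m=mark(n);print(n,*m[:3])
        if i==8 and n=="scene": cv2.imwrite("pics/s2.png",cv2.resize(m[3]["image"][110:310,130:380,::-1],None,fx=3,fy=3,interpolation=cv2.INTER_CUBIC))
```

```text
3.2833 [0.5622 0.0699 0.0956] [-0.  -0.2 -0.5]
scene 3.2833 -1.2487213146571436 24
top 3.3333 None 3
scene 3.3833 -1.0435920431315808 23
scene 3.4333 -0.9359455331906181 25
scene 3.4833 -0.8338635068679645 24
scene 3.5333 -0.7281884412823563 27
top 3.5833 -0.6105336040728355 11
scene 3.6333 -0.5142063681092042 26
scene 3.6833 -0.4121447609910094 28
scene 3.7333 -0.30664957804232884 26
scene 3.7833 -0.19937218636430565 27
top 3.8333 -0.10820166441689238 47
scene 3.8833 0.011722773141402243 29
```

View pics/s2.png

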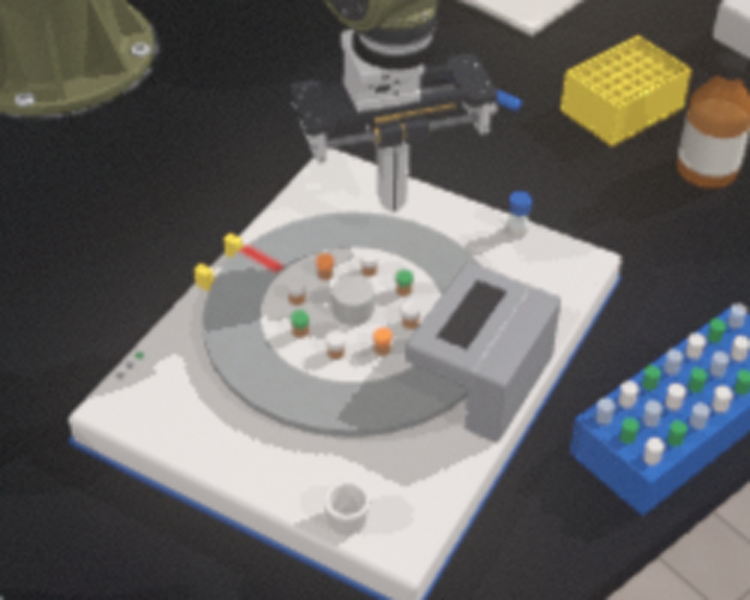

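The first pass is under way and the picture shows it: the mark's end is at (243,247), at the first tab, and the finger is clear above the rim. I'll let it run.

Emit:
{"api": "carry_out", "payload": {"steps": [0,0,0,0,0,0,0,0,0,0,0,0,0,0,0,0,0,0,0,0,0,0,0,0,0,0,0,0,0,0,0,0,0,0,0,0,0,0,0,0,0,0,0,0,0,0,0,0,0,0]}}

```text
t: 4.77
ee_pos: [0.5641, 0.0689, 0.1]
eef_rot: [3.142, 0.0, 2.741]
ft_force: [0.1, -0.1, -0.4]
finger_gap: 0.0004
```

Emit:
{"api": "carry_out", "payload": {"steps": [0,0,0,0,0,0,0,0,0,0,0,0,0,0,0,0,0,0,0,0,0,0,0,0,0,0,0,0,0,0,0,0,0,0,0,0,0,0,0,0,0,0,0,0,0,0,0,0,0,0]}}

```text
t: 5.6
ee_pos: [0.5641, 0.0689, 0.1]
eef_rot: [-3.142, 0.0, 2.741]
ft_force: [-1.2, -0.4, 0.3]
finger_gap: 0.0003
```

Emit:
{"api": "carry_out", "payload": {"steps": [0,0,0,0,0,0,0,0,0,0,0,0,0,0,0,0,0,0,0,0,0,0,0,0,0,0,0,0,0,0,0,0,0,0,0,0,0,0,0,0,0,0,0,0,0,0,0,0,0,0]}}

```text
t: 6.43
ee_pos: [0.5641, 0.0689, 0.1]
eef_rot: [3.142, -0.0, 2.741]
ft_force: [-0.4, 0.5, -0.4]
finger_gap: 0.0008
```

Run:
```python
from trk import *
o=sensors.get_obs();print(o["t"],o["ee_pos"].round(4),o["ft_force"].round(1))
for i in range(12):
    print(*mark("scene" if i%3 else "top")[:3])
```

```text
6.4333 [0.5641 0.0689 0.1   ] [-0.4  0.5 -0.4]
6.4333 None 0
6.4833 -1.3593845278106769 23
6.5333 -1.2812071752101946 26
6.5833 -1.1959174657057985 10
6.6333 -1.1178308258474439 21
6.6833 -1.0412936877536647 23
6.7333 None 0
6.7833 -0.8742386214217106 27
6.8333 -0.7963724442963649 24
6.8833 None 0
6.9333 -0.6339268302842846 29
6.9833 -0.5528686972464385 28
```

Emit:
{"api": "carry_out", "payload": {"steps": [0,0,0,0,0,0,0,0,0,0,0,0,0,0,0,0,0,0,0,0,0,0,0,0,0,0,0,0,0,0,0,0,0,0,0,0,0,0,0,0,0,0,0,0,0,0,0,0,0,0]}}

```text
t: 7.87
ee_pos: [0.5641, 0.0689, 0.1]
eef_rot: [3.142, 0.0, 2.741]
ft_force: [0.2, -0.5, -0.3]
finger_gap: 0.0007
```

Emit:
{"api": "carry_out", "payload": {"steps": [0,0,0,0,0,0,0,0,0,0,0,0,0,0,0,0,0,0,0,0,0,0,0,0,0,0,0,0,0,0,0,0,0,0,0,0,0,0,0,0,0,0,0,0,0,0,0,0,0,0]}}

```text
t: 8.7
ee_pos: [0.5641, 0.0689, 0.0999]
eef_rot: [-3.142, -0.0, 2.741]
ft_force: [0.1, -0.4, -0.0]
finger_gap: 0.0004
```

Emit:
{"api": "carry_out", "payload": {"steps": [0,0,0,0,0,0,0,0,0,0,0,0,0,0,0,0,0,0,0,0,0,0,0,0,0,0,0,0,0,0,0,0,0,0,0,0,0,0,0,0,0,0,0,0,0,0,0,0,0,0]}}

```text
t: 9.53
ee_pos: [0.5641, 0.0689, 0.1]
eef_rot: [3.142, 0.0, 2.741]
ft_force: [-0.5, 0.1, 0.2]
finger_gap: 0.0006
```

Emit:
{"api": "carry_out", "payload": {"steps": [0,0,0,0,0,0,0,0,0,0,0,0,0,0,0,0,0,0,0,0,0,0,0,0,0,0,0,0,0,0,0,0,0,0,0,0,0,0,0,0,0,0,0,0,0,0,0,0,0,0]}}

```text
t: 10.37
ee_pos: [0.5641, 0.0689, 0.1]
eef_rot: [3.142, -0.0, 2.741]
ft_force: [-1.1, 0.1, 0.6]
finger_gap: 0.0004
```

Emit:
{"api": "carry_out", "payload": {"steps": [0,0,0,0,0,0,0,0,0,0,0,0,0,0,0,0,0,0,0,0,0,0,0,0,0,0,0,0,0,0,0,0,0,0,0,0,0,0,0,0,0,0,0,0,0,0,0,0,0,0]}}

```text
t: 11.2
ee_pos: [0.5641, 0.0689, 0.1]
eef_rot: [-3.142, 0.0, 2.741]
ft_force: [0.7, 0.5, -0.3]
finger_gap: 0.0004
```

Emit:
{"api": "carry_out", "payload": {"steps": [0,0,0,0,0,0,0,0,0,0,0,0,0,0,0,0,0,0,0,0,0,0,0,0,0,0,0,0,0,0,0,0,0,0,0,0,0,0,0,0,0,0,0,0,0,0,0,0,0,0]}}

```text
t: 12.03
ee_pos: [0.5641, 0.0689, 0.0999]
eef_rot: [-3.142, -0.0, 2.741]
ft_force: [0.1, 0.7, 0.5]
finger_gap: 0.0005
```

Run:
```python
from trk import *
o=sensors.get_obs();print(o["t"],o["ee_pos"].round(4),o["ft_force"].round(1))
for i in range(12):
    print(*mark("scene")[:3])
```

```text
12.0333 [0.5641 0.0689 0.0999] [0.1 0.7 0.5]
12.0333 -0.11450518904166529 36
12.0833 -0.06136508697528953 35
12.1333 -0.0056648123943467965 35
12.1833 0.047790306349513756 32
12.2333 0.09855210296743167 31
12.2833 0.1501584803103766 34
12.3333 0.2058309753974017 35
12.3833 0.2577763091141563 36
12.4333 0.3116042400581467 35
12.4833 0.3645588167550269 35
12.5333 0.4188215718252426 34
12.5833 0.46380438959988446 40
```

Emit:
{"api": "carry_out", "payload": {"steps": [0,0,0,0,0,0,0,0,0,0,0,0,0,0,0,0,0,0,0,0,0,0,0,0,0,0,0,0,0,0,0,0,0,0,0,0,0,0,0,0,0,0,0,0,0,0,0,0,0,0]}}

```text
t: 13.47
ee_pos: [0.5641, 0.0689, 0.1]
eef_rot: [3.142, 0.0, 2.741]
ft_force: [-0.7, 0.0, 0.9]
finger_gap: 0.0006
```

Emit:
{"api": "carry_out", "payload": {"steps": [0,0,0,0,0,0,0,0,0,0,0,0,0,0,0,0,0,0,0,0,0,0,0,0,0,0,0,0,0,0,0,0,0,0,0,0,0,0,0,0,0,0,0,0,0,0,0,0,0,0]}}

```text
t: 14.3
ee_pos: [0.5641, 0.0689, 0.1]
eef_rot: [-3.142, -0.0, 2.741]
ft_force: [0.4, 0.6, 0.1]
finger_gap: 0.0004
```

Emit:
{"api": "carry_out", "payload": {"steps": [0,0,0,0,0,0,0,0,0,0,0,0,0,0,0,0,0,0,0,0,0,0,0,0,0,0,0,0,0,0,0,0,0,0,0,0,0,0,0,0,0,0,0,0,0,0,0,0,0,0]}}

```text
t: 15.13
ee_pos: [0.5641, 0.0689, 0.0999]
eef_rot: [-3.142, -0.0, 2.741]
ft_force: [0.0, 0.8, 0.0]
finger_gap: 0.0004
```

Emit:
{"api": "carry_out", "payload": {"steps": [0,0,0,0,0,0,0,0,0,0,0,0,0,0,0,0,0,0,0,0,0,0,0,0,0,0,0,0,0,0,0,0,0,0,0,0,0,0,0,0,0,0,0,0,0,0,0,0,0,0]}}

```text
t: 15.97
ee_pos: [0.5641, 0.0689, 0.1]
eef_rot: [3.142, 0.0, 2.741]
ft_force: [0.8, -0.0, 0.1]
finger_gap: 0.0005
```

Emit:
{"api": "carry_out", "payload": {"steps": [0,0,0,0,0,0,0,0,0,0,0,0,0,0,0,0,0,0,0,0,0,0,0,0,0,0,0,0,0,0,0,0,0,0,0,0,0,0,0,0,0,0,0,0,0,0,0,0,0,0]}}

```text
t: 16.8
ee_pos: [0.5641, 0.0689, 0.1]
eef_rot: [-3.142, 0.0, 2.741]
ft_force: [0.8, 0.1, 0.2]
finger_gap: 0.0002
```

Emit:
{"api": "carry_out", "payload": {"steps": [0,0,0,2,0,0,0,0,3.4,0,0,0,0,3.4,0,0,0,0,3.4,0,0,0,0,3.4,0,0,0,0,3.4,0]}}

```text
t: 17.3
ee_pos: [0.5646, 0.0689, 0.067]
eef_rot: [3.141, 0.001, 2.741]
ft_force: [-0.4, 0.4, -0.6]
finger_gap: 0.0006
```

Run:
```python
from trk import *
o=sensors.get_obs();print(o["t"],o["ee_pos"].round(4),o["ft_force"].round(1))
for i in range(10):
    print(*mark("scene" if i%2 else "top")[:3])
```

```text
17.3 [0.5646 0.0689 0.067 ] [-0.4  0.4 -0.6]
17.3 None 0
17.35 -1.8375421610611802 31
17.4 None 0
17.45 -1.7750924738094838 29
17.5 None 0
17.55 -1.709092692144638 29
17.6 None 0
17.65 -1.6469698796454582 30
17.7 None 0
17.75 -1.5887709913280053 32
```

Emit:
{"api": "carry_out", "payload": {"steps": [0,0,0,0.2,0,0,0,0,0.3,0,0,0,0,0.3,0,0,0,0,0.3,0,0,0,0,0.3,0,0,0,0,0.3,0,0,0,0,0.3,0,0,0,0,0.3,0,0,0,0,0.3,0,0,0,0,0.3,0]}}

```text
t: 18.63
ee_pos: [0.5641, 0.0689, 0.063]
eef_rot: [3.142, 0.0, 2.741]
ft_force: [-0.1, 0.3, 0.1]
finger_gap: 0.0004
```

Emit:
{"api": "carry_out", "payload": {"steps": [0,0,0,0,0,0,0,0,0,0,0,0,0,0,0,0,0,0,0,0,0,0,0,0,0,0,0,0,0,0,0,0,0,0,0,0,0,0,0,0,0,0,0,0,0]}}

```text
t: 19.38
ee_pos: [0.5641, 0.0689, 0.063]
eef_rot: [-3.142, 0.0, 2.741]
ft_force: [0.3, -0.4, -0.3]
finger_gap: 0.0002
```

Run:
```python
from trk import *
o=sensors.get_obs();print(o["t"],o["ee_pos"].round(4),o["ft_force"].round(1))
L=[]
for i in range(7):
    m=mark("scene");L.append(m[:2]);print(*m[:3])
L=np.array(L,float);p=np.polyfit(L[:,0],L[:,1],1);print(p[0],"pass at",-p[1]/p[0],"now",sensors.get_obs()["t"])
```

```text
19.3833 [0.5641 0.0689 0.063 ] [ 0.3 -0.4 -0.3]
19.3833 -0.658944033740084 33
19.4333 -0.633578462431954 34
19.4833 -0.6087760979045296 31
19.5333 -0.5809641191068291 33
19.5833 -0.5548954411039322 32
19.6333 -0.528701060851803 31
19.6833 -0.502202789023245 32
0.5241851386510186 pass at 20.641976442784944 now 19.7333
```

Emit:
{"api": "carry_out", "payload": {"steps": [0,0,0,0,0,0,0,0,0,0,0,0,0,0,0,0,0,0,0,0,0,0,0,0,0,0,0,0,0,0,0,0,0,0,0,0,0,0,0,0,0,0,0,0,0]}}

```text
t: 20.48
ee_pos: [0.5641, 0.0689, 0.063]
eef_rot: [-3.142, -0.0, 2.741]
ft_force: [1.0, -0.1, 0.1]
finger_gap: 0.0004
```

Emit:
{"api": "carry_out", "payload": {"steps": [0,0,0,0.4,0,0,0,0,0.45,0,0,0,0,0.45,0,0,0,0,0.45,0]}}

```text
t: 20.82
ee_pos: [0.5643, 0.0689, 0.0586]
eef_rot: [3.141, 0.0, 2.741]
ft_force: [0.2, 0.2, 3.4]
finger_gap: 0.0005
```

Run:
```python
from trk import *
o=sensors.get_obs();print(o["t"],o["ee_pos"].round(4),o["ft_force"].round(1))
for i in range(5):
    m=mark("scene");print(*m[:3],sensors.get_obs()["ft_force"].round(1))
m2=mark("top");print(m2[:3])
a=cv2.resize(m[3]["image"][150:270,165:325,::-1],None,fx=5,fy=5,interpolation=cv2.INTER_CUBIC)
cv2.imwrite("pics/s3.png",a)
```

```text
20.8167 [0.5643 0.0689 0.0586] [0.2 0.2 3.4]
20.8167 -0.057867070218257766 36 [-0.4 -0.6  4.1]
20.8667 -0.05671564018241071 35 [ 0.3 -0.5  3.1]
20.9167 -0.057867070218257766 36 [ 1.  -1.3  3.6]
20.9667 -0.05671564018241071 35 [-0.2 -1.   3.4]
21.0167 -0.054933106320540936 35 [-0.  -0.2  2.7]
(21.0667, np.float64(-0.06633949243297721), 56)
```

View pics/s3.png

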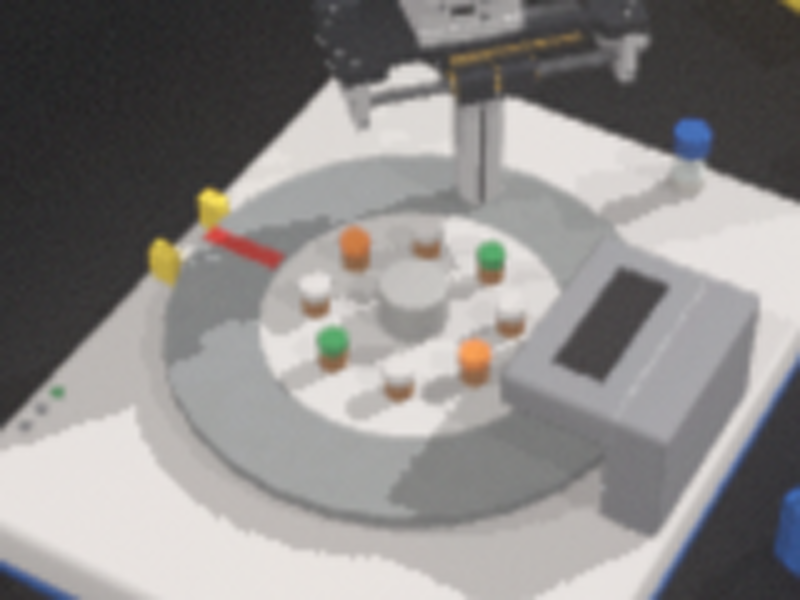

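The wheel is standing still. The mark's end is at (207,234), between the tabs at (212,208) and (165,262), and the fingertip is on the rim at (480,195) pressing about 3.5 N. The mark is about 2–8 mm short of the middle, so with its 6 mm half-width it still lies inside the ±20 mm gap.

```bash
python3 -c "
from rig import ctrl;print(ctrl.sign_off())"
```

```text
the job is handed in; nothing more can be done
None
```

The wheel is braked with the red mark between the yellow tabs, and I handed the job in with the fingertip still on the rim, at about 21 s of the 58 s allowed.

- **Flick:** I pushed the blue peg with the closed fingers, which set the wheel spinning anticlockwise at about 2.1 rad/s. The peg was never between the fingers.
- **Free passes:** The mark passed the gap three times. I tracked the first and third crossings on camera and inferred the second from its approach. During each, the closed fingers hung clear above the wheel.
- **Brake:** On the fourth pass, at about 0.5 rad/s, I put the fingertip on the bare grey rim, well to one side of the gap. It pressed with about 3–4 N.

**Last checks:** The mark stayed within 0.003 rad over five scene-camera pictures spanning 0.2 s. It stopped a little short of the middle of the gap. The scene camera puts it 5–8 mm short; the top camera says 2–9 mm, depending on which reading of the tabs is used. Either way the whole 12 mm stripe lies within the ±20 mm gap. I did not re-measure the bench items at the end, but the arm's path stayed clear of them and no unexpected forces showed.

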